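# Hold the drawer's spring follower back at the mark

## Task

Pull the wide top drawer of the small grey drawer unit out to its stop, then take the black knob of the spring-loaded follower plate inside it and draw the plate towards the drawer front until its red pointer is level with the orange clip on the drawer's rim. Keep holding it there by the knob with the drawer still fully out, so that a refill block can be slipped in behind it: the job finishes while you are holding, without letting go. Leave the other things on the bench and the tin on top of the unit where they stand.

Things in the scene. Friction and masses are not known exactly. Their poses are not given: they have to be found in the camera images.
- cabinet: Fixed grey steel drawer unit, 270 deep x 320 wide x 190 high, at varying place and yaw. Origin: centre of the lower edge of its front face (the face is its plane x = 0); x points into the unit, against the pull, y to the left for one facing the front (the robot's left), z up. The two short blue fronts in the lower row do not open; the full-width blue one on top is the drawer.
- drawer (a joint): Travel of the top drawer along the unit's -x, m: 0 shut, 0.170 at its stop (starts 0.02 to 0.05). About 2 N friction. Blue front panel 300 wide, 15 thick, outer face 16 mm ahead of the unit's face when shut, top edge 175 mm above the bench. Tray behind it 276 wide, rims 140 mm above the bench; filled with sanding blocks (137 mm above the bench) behind the follower, empty ahead of it.
- drawer_handle (a point): Middle of the drawer's steel bar handle: level round bar 12 thick, 110 long, parallel to the front, 152 mm above the bench. Its centre is 40 mm ahead of the panel, so 34 mm are free between bar and panel; its centre lies 38 mm below the unit's top. Axes as the cabinet's.
- follower (a joint): Travel of the follower plate in the drawer towards the drawer front (unit's -x), m: 0 at rest against its rear stop, 0.085 at most. A spring draws it back with 5.6 N at 0 plus 0.8 N per 10 mm; let go, it returns. Can be reached only with the drawer out.
- follower_knob (a point): Grip point of the follower's black knob: upright block 16 (along travel) x 24 x about 40 high, top 178 mm above the bench, foot on the plate, whose top is 140 mm above the bench. The point is on the block's mid-line, 15 mm below its top. At rest, drawer out, it is 65 mm ahead of the unit's face and 106 mm behind the inner face of the drawer front. Axes as the cabinet's.
- follower_pointer (a point): Tip of the follower's red pointer, a 3 mm wide bar across the top of the plate reaching to the drawer's +y rim, 146 mm above the bench; part of the follower, in line with the knob's centre along x. Axes as the cabinet's.
- mark (a point): Middle of the inner edge of the orange clip on the drawer's +y rim: the mark, 12 mm long along the rim. It rides with the drawer, 35 to 60 mm ahead of the pointer at rest, and grips the rim stiffly. The follower is at the mark when the pointer lies within the clip's length: within 6 mm of this point along x. Axes as the cabinet's.
- jug: Bystander: big blue-labelled bottle, 120 across, 240 high, 1.4 kg. Origin at the centre of its foot.
- spray_can: Bystander: spray can, 58 across, 190 high. Origin at the centre of its foot.
- lantern: Bystander: yellow hand lantern, about 140 x 84 x 130 high. Origin under its middle.
- screwdriver: Bystander: screwdriver lying on the bench. Origin under its middle.
- hammer: Bystander: hammer lying on the bench. Origin under its middle.
- tape: Bystander: roll of grey tape, 100 across, 24 high. Origin under its middle.
- tin: Bystander: small tin, 70 across, 50 high, on top of the drawer unit. Origin at the centre of its foot.

How it is judged (in metres and radians):
On the way, in this order (a step that is already met when the one before it is completed fails the run):
1. the top drawer is out at its stop, the follower still at rest (value of joint drawer above 0.165 m and value of joint follower below 0.02 m), for 0.2 s.
2. the follower is held by the fingers with its pointer at the orange clip, the drawer still out (x of follower_pointer in the frame of mark between -0.006 and 0.006 m and value of joint drawer above 0.165 m and contact force between the fingers and follower above 2 N), for 0.3 s.
At the end, for the whole second after the job is handed in: Still held by the fingers (over 2 N on the follower), the follower's pointer is within 6 mm of the orange clip's middle along the travel and at rest, the drawer is out past 165 of its 170 mm, and no bystander has moved more than 30 mm or (bottle, can, lantern, tin) tipped (all of step 2 and velocity of joint follower between -0.01 and 0.01 m/s and not (distance of any of jug, spray_can, lantern, screwdriver, hammer, tape, tin from where it was at the start of the episode above 0.03 m or angle between any of jug, spray_can, lantern, tin's own z axis and vertical above 0.4 rad)); the arm keeps its last pose, push and grip.
It fails at once if a bystander moved more than 30 mm or an upright one tipped over (distance of any of jug, spray_can, lantern, screwdriver, hammer, tape, tin from where it was at the start of the episode above 0.03 m or angle between any of jug, spray_can, lantern, tin's own z axis and vertical above 0.4 rad).
It also fails if it takes over 48 s, if anything falls off the work surface, if the arm or the gripper's body presses on something with over 40 N, if the wrist force passes 120 N, or if a joint passes its speed limit or range.

## Robot

A 7-joint arm with a two-finger parallel gripper is mounted at the origin on the work surface. World frame = base frame: x ahead of the robot, y to its left, z up, the work surface at z = 0. Lengths are in mm, angles in rad, forces in N, time in s.
With the tool pointing down it reaches from about 400 to 875 mm from the base axis. Payload 4.4 kg.
Tool frame: the origin (TCP) lies at the very end of the fingers, on their centre line; the grasp point (between the pads) lies 19 mm behind it; z points along the fingers, y is the line along which they close (so a half turn about z gives the same grasp; the last joint's range is limited). The gripper opens to 85 mm and grips with 20 to 120 N. Pads are 22 mm wide; open, the fingers measure 114 mm over their backs; the gripper's body (76 mm by 85 mm) begins 54 mm behind the grasp point. The pads swing forward as they close: fully open they stand 13 mm farther back than shut.
Start: joints at [1.244, 0.628, 0.038, 1.517, -0.027, 0.996, -0.02], TCP at [167.632, -628.026, 231.313] pointing down, gripper open.
Joint ranges: [-3.06, 3.06], [-0.37, 2.12], [-1.25, 1.32], [0.18, 2.47], [-1.1, 4.24], [0.23, 1.98], [-2.94, 2.94]. Speed limits (rad/s): [2.57, 2.57, 3.14, 3.14, 3.14, 3.14, 3.14].

## Interface

Orientations are given as [roll, pitch, yaw] about the fixed x, y, z axes, in that order (R = Rz(yaw) Ry(pitch) Rx(roll)).
In Python, from cell import read_state, get_image, camera_params, finish_job gives the robot as it stands.
- The arm moves only by the tool arm_command, never from a script. Its argument "deltas" is a list of rows, each an object of numbers: "dx", "dy", "dz": the shift along the world's x, y, z in m; "yaw": the turn about the world's z in degrees; "jaw": the opening, from 0 (shut) to 1 (fully open). A call has 1 to 20 rows; each row is the pose to reach, as a shift and turn from the pose commanded when the call began; what a row does not reach only later rows make up. A row lasts 1/10 s, in which the tool goes at most 50 mm and 8.59 degrees, less where a joint would pass 70% of its speed; a pose out of reach is approached as far as the arm can. A call with a gripper value outside its range is refused whole. The fingers move at their own pace and stop on an object; the grip force is fixed at half the most. Time passes only in rows, so rows that repeat a pose let the fingers close. It gives the time, the measured TCP pose, the force, the opening and the grip force at its end, in the units of the state.
- read_state(): the state, without advancing time (a new reading comes with each control period).
- get_image(name): name is "scene" or "top"; returns (picture, depth): 480x640x3 uint8, red, green, blue; 480x640 float32, mm along the optical axis (not along the pixel's ray), 0 where there is no reading.
- camera_params(name): a dict with "camera_matrix" (3x3 intrinsics, pixels), "extrinsics" (4x4, takes a point from camera to world coordinates). Camera axes: x right, y down, z forward; pixel columns grow to the right and rows downward; lengths in mm; the calibration is good to about 2 mm. A picture is of the moment at which its call begins. camera_params takes no time and is no camera call.
- finish_job(): hands the job in; it is judged then, once.
The state is a dict: "clock": time; "qpos": joint angles; "qd": joint speeds; "tau": joint torques, N m; "eef_pos": TCP position; "tool_rot": TCP orientation; "force": force on the tool from outside, world axes, zero at the start; "torque": the same for the moment, N m; "width": finger opening in mm; "gripper_force": force on a finger pad.
Only numpy, scipy, OpenCV 4.12 (cv2) and the standard library are available. Lean on these libraries where they do the work, as an engineer would, in place of code of your own. Each camera call takes 0.05 s, during which the arm holds its last target. There are 200 camera calls.

## Working session

There is one attempt and no reset: what is moved stays moved. The work goes in short steps, Python scripts to look and compute and a tool call to move; the robot and the scene stay as the last step left them, time stands still between calls to the robot, and variables do not carry over. Pictures are saved under pics/ and viewed, at most 10 in all, crops included, and the job is handed in when it is done.

Besides the shell and the picture viewer there is one more tool, called as a command line: name --argument value ..., lists and objects as JSON in quotes. arm_command: Moves the arm, as the interface text tells. Its arguments: {"type":"object","properties":{"deltas":{"type":"array"}},"required":["deltas"]}

```bash
mkdir -p pics; ls; cat > h.py <<'E'
import numpy as np, cv2
from cell import *
def snap(n,f=None):
    im,d=get_image(n); p=camera_params(n); K=np.array(p["camera_matrix"]);T=np.array(p["extrinsics"])
    if f: cv2.imwrite("pics/"+f,im[:,:,::-1])
    np.savez(""+n+".npz",im=im,d=d,K=K,T=T)
    return im,d,K,T
def cloud(d,K,T):
    v,u=np.mgrid[:480,:640]
    P=np.stack([(u-K[0,2])/K[0,0]*d,(v-K[1,2])/K[1,1]*d,d],-1)
    return P@T[:3,:3].T+T[:3,3]
E
python3 - <<'E'
from h import *
for n in("scene","top"):
    im,d,K,T=snap(n,n+"0.png"); print(n,K[0,0],T.round(2).tolist(),(d>0).mean())
s=read_state();print(s["clock"],s["eef_pos"],s["tool_rot"],s["width"],s["force"])
E
```

```text
pics
scene 493.3799779847859 [[0.44, 0.67, -0.59, 1408.49], [0.9, -0.33, 0.3, -398.73], [0.01, -0.66, -0.75, 1204.85], [0.0, 0.0, 0.0, 1.0]] 0.9960123697916666
top 549.3069054561296 [[-0.03, -1.0, 0.06, 475.7], [-1.0, 0.03, 0.02, 21.5], [-0.02, -0.06, -1.0, 1438.49], [0.0, 0.0, 0.0, 1.0]] 0.9959928385416666
0.1 [ 167.50267917 -627.46553624  230.50544704] [-3.13991436e+00 -1.22885550e-07  2.60796409e-01] 85.4183225751513 [-0.11360266 -0.15140367 -1.4361058 ]
```

View pics/scene0.png

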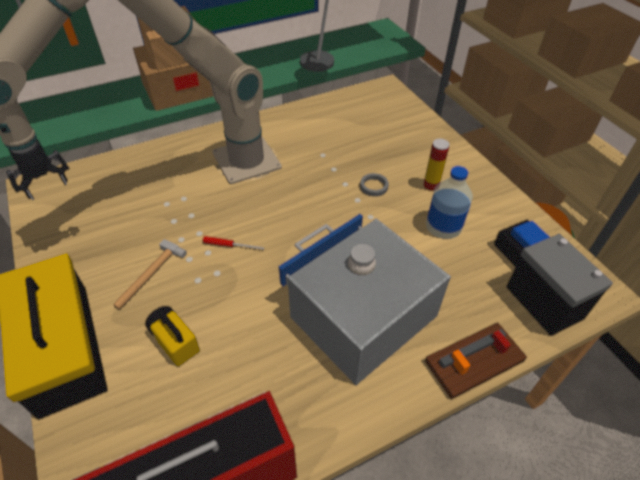

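View pics/top0.png

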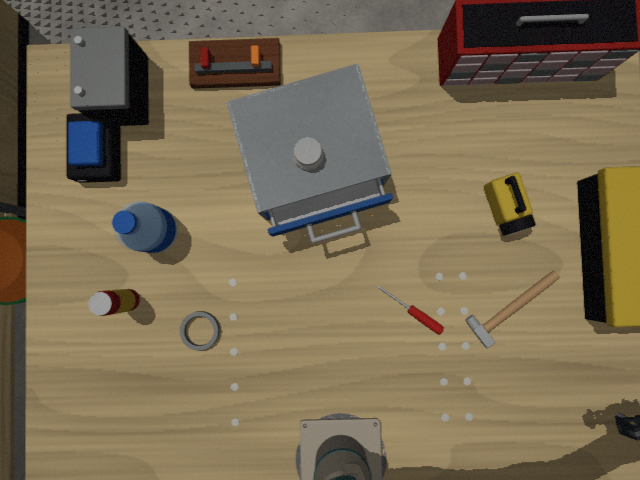

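The scene view shows the unit with its blue drawer slightly open, the tin on top and the handle toward the robot. In the top view the panel runs (270,230)–(390,198), the handle is at about (335,238), and the tin is at (308,153). The screwdriver at (410,310) and the tape at (200,330) are in front.

```bash
cat >> h.py <<'E'
def ray(uv,K,T,z):
    uv=np.atleast_2d(uv).astype(float)
    r=np.c_[(uv[:,0]-K[0,2])/K[0,0],(uv[:,1]-K[1,2])/K[1,1],np.ones(len(uv))]@T[:3,:3].T
    return T[:3,3]+r*((z-T[2,3])/r[:,2])[:,None]
def load(n):
    f=np.load(""+n+".npz"); return f["im"],f["d"],f["K"],f["T"]
E
python3 - <<'E'
from h import *
im,d,K,T=load("top"); P=cloud(d,K,T)
hsv=cv2.cvtColor(im,cv2.COLOR_RGB2HSV)
roi=np.zeros((480,640),bool);roi[180:260,255:405]=1
b=roi&cv2.inRange(hsv,(100,120,40),(125,255,255)).astype(bool)
v,u=np.nonzero(b); Q=ray(np.c_[u,v],K,T,175)
print("panel z",np.percentile(P[b][:,2],[10,50,90]))
c,(w,h),a=cv2.minAreaRect(Q[:,:2].astype(np.float32));print("panel",c,w,h,a)
# cabinet top
R=np.zeros((480,640),bool);R[55:235,220:395]=1
t=R&(abs(P[...,2]-190)<8)
print(t.sum(),np.median(P[t][:,2]))
v,u=np.nonzero(t);Q=ray(np.c_[u,v],K,T,190);r=cv2.minAreaRect(Q[:,:2].astype(np.float32));print("cab",r,cv2.boxPoints(r))
# handle
hm=roi&~b&(P[...,2]>120)&(P[...,2]<165)&(np.mgrid[:480,:640][0]>205)
v,u=np.nonzero(hm)
import sys
Q=ray(np.c_[u,v],K,T,152)
np.savez("hm",Q=Q,u=u,v=v)
print("handle n",len(u));r=cv2.minAreaRect(Q[:,:2].astype(np.float32));print(r,cv2.boxPoints(r))
cv2.imwrite("pics/crop.png",cv2.resize(np.hstack([im[180:260,250:400,::-1],np.dstack([hm*255,b*255,t*255])[180:260,250:400].astype(np.uint8)]),None,fx=2.6,fy=2.6,interpolation=0))
E
```

```text
panel z [129.96708355 173.46919361 177.33254777]
panel (626.8779296875, 13.14495849609375) 57.01045227050781 296.9425048828125 13.925111770629883
15230 189.59138296808158
cab ((788.9410400390625, 54.858795166015625), (270.8072814941406, 319.8818359375), 14.589794158935547) [[ 617.615    175.5345 ]
 [ 698.19226 -134.03246]
 [ 960.2671   -65.81691]
 [ 879.6898   243.75005]]
handle n 482
((588.04052734375, 54.17521667480469), (242.56686401367188, 77.82994842529297), 88.29875946044922) [[545.54205 -65.89945]
 [623.3377  -68.21006]
 [630.539   174.24988]
 [552.74335 176.56049]]
```

View pics/crop.png

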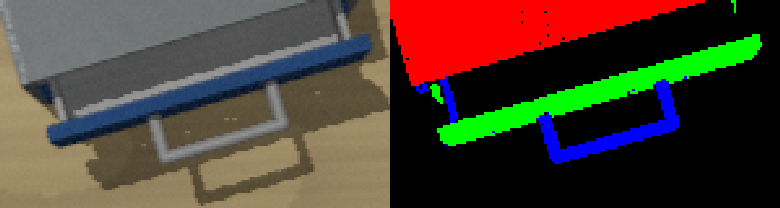

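```bash
python3 - <<'E'
from h import *
yaw=np.radians(14.59);X=np.array([np.cos(yaw),np.sin(yaw)]);Y=np.array([-X[1],X[0]])
O=np.array([788.94,54.86])-135*X; np.savez("cab",X=X,Y=Y,O=O)
Q=np.load("hm.npz")["Q"][:,:2]-O; L=np.c_[Q@X,Q@Y]
L=L[(abs(L[:,1])<70)]
bar=L[L[:,0]<L[:,0].min()+11]
print(O,bar.mean(0),bar.min(0),bar.max(0),np.polyfit(bar[:,1],bar[:,0],1))
hx=(bar[:,0].min()+bar[:,0].max())/2
print("q",-hx-56, "handle world",O+bar.mean(0)[0]*X+0*Y)
s=read_state();print(s["qpos"])
E
```

```text
[658.29332473  20.85343827] [-94.04214051   0.11743249] [-99.58586188 -59.96519245] [-88.58766824  60.25242399] [-4.50445040e-04 -9.40420876e+01]
q 38.08676506140591 handle world [567.28374701  -2.83581993]
[ 1.24417674  0.62921089  0.03845619  1.51827894 -0.02702585  0.99629903
 -0.01999961]
```

arm_command --deltas '[{"dz": 0.04,"jaw": 0.36},{"dz": 0.08,"jaw": 0.36},{"dx": 0.02,"dy": 0.04,"dz": 0.1,"jaw": 0.36,"yaw": 8}]'

```text
invalid input at $.deltas[0]: expected keys dx, dy, dz, yaw, jaw
```

arm_command --deltas '[{"dx": 0,"dy": 0,"dz": 0.04,"yaw": 0,"jaw": 0.36},{"dx": 0,"dy": 0,"dz": 0.08,"yaw": 0,"jaw": 0.36},{"dx": 0.02,"dy": 0.035,"dz": 0.1,"yaw": 6,"jaw": 0.36},{"dx": 0.05,"dy": 0.075,"dz": 0.1,"yaw": 12,"jaw": 0.36},{"dx": 0.075,"dy": 0.115,"dz": 0.1,"yaw": 18,"jaw": 0.36},{"dx": 0.1,"dy": 0.155,"dz": 0.1,"yaw": 24,"jaw": 0.36},{"dx": 0.125,"dy": 0.195,"dz": 0.1,"yaw": 30,"jaw": 0.36},{"dx": 0.15,"dy": 0.235,"dz": 0.1,"yaw": 36,"jaw": 0.36},{"dx": 0.175,"dy": 0.275,"dz": 0.1,"yaw": 42,"jaw": 0.36},{"dx": 0.2,"dy": 0.315,"dz": 0.1,"yaw": 48,"jaw": 0.36},{"dx": 0.225,"dy": 0.355,"dz": 0.1,"yaw": 54,"jaw": 0.36},{"dx": 0.25,"dy": 0.395,"dz": 0.1,"yaw": 60,"jaw": 0.36},{"dx": 0.275,"dy": 0.435,"dz": 0.1,"yaw": 66,"jaw": 0.36},{"dx": 0.3,"dy": 0.475,"dz": 0.1,"yaw": 72,"jaw": 0.36},{"dx": 0.325,"dy": 0.515,"dz": 0.1,"yaw": 78,"jaw": 0.36},{"dx": 0.35,"dy": 0.555,"dz": 0.1,"yaw": 84,"jaw": 0.36},{"dx": 0.375,"dy": 0.59,"dz": 0.1,"yaw": 89.7,"jaw": 0.36},{"dx": 0.4,"dy": 0.625,"dz": 0.1,"yaw": 89.7,"jaw": 0.36},{"dx": 0.4,"dy": 0.625,"dz": 0.1,"yaw": 89.7,"jaw": 0.36},{"dx": 0.4,"dy": 0.625,"dz": 0.1,"yaw": 89.7,"jaw": 0.36}]'

```text
clock: 2.1
eef_pos: [567.4, -2.2, 330.6]
tool_rot: [-3.14, -0.0, 1.829]
force: [-0.6, -0.4, 0.1]
width: 30.5
gripper_force: 0.0
```

arm_command --deltas '[{"dx": 0,"dy": 0,"dz": -0.04,"yaw": 0,"jaw": 0.36},{"dx": 0,"dy": 0,"dz": -0.08,"yaw": 0,"jaw": 0.36},{"dx": 0,"dy": 0,"dz": -0.12,"yaw": 0,"jaw": 0.36},{"dx": 0,"dy": 0,"dz": -0.14,"yaw": 0,"jaw": 0.36},{"dx": 0,"dy": 0,"dz": -0.155,"yaw": 0,"jaw": 0.36},{"dx": 0,"dy": 0,"dz": -0.17,"yaw": 0,"jaw": 0.36},{"dx": 0,"dy": 0,"dz": -0.185,"yaw": 0,"jaw": 0.36},{"dx": 0,"dy": 0,"dz": -0.198,"yaw": 0,"jaw": 0.36},{"dx": 0,"dy": 0,"dz": -0.198,"yaw": 0,"jaw": 0.36}]'

```text
clock: 3.0
eef_pos: [565.9, -4.8, 131.8]
tool_rot: [-3.138, 0.0, 1.825]
force: [-0.1, -0.3, -0.7]
width: 30.5
gripper_force: 0.0
```

arm_command --deltas '[{"dx": 0,"dy": 0,"dz": 0,"yaw": 0,"jaw": 0},{"dx": 0,"dy": 0,"dz": 0,"yaw": 0,"jaw": 0},{"dx": 0,"dy": 0,"dz": 0,"yaw": 0,"jaw": 0},{"dx": 0,"dy": 0,"dz": 0,"yaw": 0,"jaw": 0},{"dx": 0,"dy": 0,"dz": 0,"yaw": 0,"jaw": 0}]'

```text
clock: 3.5
eef_pos: [568.2, -3.5, 134.0]
tool_rot: [3.14, 0.001, 1.826]
force: [-0.3, -1.3, 2.9]
width: 9.8
gripper_force: 58.9
```

arm_command --deltas '[{"dx": -0.005,"dy": -0.0013,"dz": 0,"yaw": 0,"jaw": 0},{"dx": -0.015,"dy": -0.0039,"dz": 0,"yaw": 0,"jaw": 0},{"dx": -0.025,"dy": -0.0065,"dz": 0,"yaw": 0,"jaw": 0},{"dx": -0.035,"dy": -0.0091,"dz": 0,"yaw": 0,"jaw": 0},{"dx": -0.045,"dy": -0.0117,"dz": 0,"yaw": 0,"jaw": 0},{"dx": -0.055,"dy": -0.0143,"dz": 0,"yaw": 0,"jaw": 0},{"dx": -0.065,"dy": -0.0169,"dz": 0,"yaw": 0,"jaw": 0},{"dx": -0.075,"dy": -0.0195,"dz": 0,"yaw": 0,"jaw": 0},{"dx": -0.085,"dy": -0.0221,"dz": 0,"yaw": 0,"jaw": 0},{"dx": -0.095,"dy": -0.0247,"dz": 0,"yaw": 0,"jaw": 0},{"dx": -0.105,"dy": -0.0273,"dz": 0,"yaw": 0,"jaw": 0},{"dx": -0.112,"dy": -0.0291,"dz": 0,"yaw": 0,"jaw": 0},{"dx": -0.118,"dy": -0.0307,"dz": 0,"yaw": 0,"jaw": 0},{"dx": -0.123,"dy": -0.032,"dz": 0,"yaw": 0,"jaw": 0},{"dx": -0.127,"dy": -0.0331,"dz": 0,"yaw": 0,"jaw": 0},{"dx": -0.13,"dy": -0.0338,"dz": 0,"yaw": 0,"jaw": 0},{"dx": -0.13,"dy": -0.0338,"dz": 0,"yaw": 0,"jaw": 0},{"dx": -0.13,"dy": -0.0338,"dz": 0,"yaw": 0,"jaw": 0}]'

```text
clock: 5.3
eef_pos: [441.2, -36.3, 134.0]
tool_rot: [3.133, 0.0, 1.826]
force: [10.4, -2.5, -3.4]
width: 10.0
gripper_force: 59.2
```

```bash
python3 - <<'E'
from h import *
im,d,K,T=snap("top","t1.png"); snap("scene")
s=read_state();print(s["clock"],s["eef_pos"],s["force"],s["qpos"].round(2))
cv2.imwrite("pics/t1c.png",cv2.resize(im[160:320,230:420,::-1],None,fx=3.5,fy=3.5))
E
```

```text
5.4 [441.20855693 -36.31244058 133.97455393] [10.37511303 -2.84287682 -2.69800218] [ 0.31  0.53 -0.41  2.17  0.42  0.51 -0.16]
```

View pics/t1c.png

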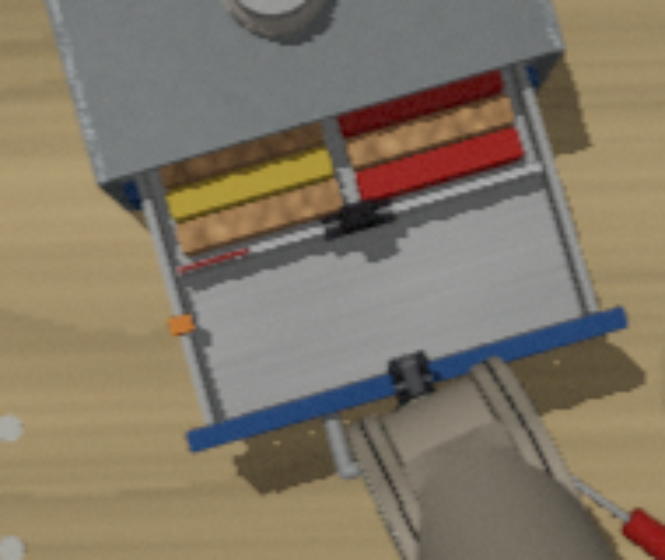

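The drawer is fully out. In the crop the black knob is at (358,215), the left end of the red pointer at (180,268) and the orange clip at (181,325).

```bash
cat > meas.py <<'E'
from h import *
C=np.load("cab.npz");X,Y,O=C["X"],C["Y"],C["O"]
def loc(m,K,T,z):
    v,u=np.nonzero(m); q=ray(np.c_[u,v],K,T,z)[:,:2]-O; return np.c_[q@X,q@Y]
def rng(n,L): print(n,len(L),"min",L.min(0).round(1),"max",L.max(0).round(1),"mean",L.mean(0).round(1))
for n in("top","scene"):
    im,d,K,T=load(n); P=cloud(d,K,T); q=P[...,:2]-O; lx,ly,z=q@X,q@Y,P[...,2]
    H=cv2.cvtColor(im,cv2.COLOR_RGB2HSV)
    box=(lx>-165)&(lx<-15)&(abs(ly)<165)&(z>120)&(z<185)
    orange=box&cv2.inRange(H,(7,150,120),(18,255,255)).astype(bool)&(ly>115)
    red=box&(cv2.inRange(H,(0,110,60),(6,255,255))|cv2.inRange(H,(172,110,60),(180,255,255))).astype(bool)&(ly>60)
    blk=box&(H[...,2]<50)&(z>155)&(abs(ly)<50)
    for nm,m,zz in(("orange",orange,146),("red",red,146),("knob",blk,178)):
        if m.sum()>2: print(n,"z med",np.median(z[m]).round(1)); rng(nm,loc(m,K,T,zz))
E
python3 meas.py
```

```text
top z med 145.6
orange 29 min [-105.8  128.7] max [-95.1 142.6] mean [-100.5  135.7]
top z med 145.5
red 23 min [-66.   79.4] max [-63.4 124.1] mean [-64.8 102.2]
top z med 176.8
knob 72 min [-74.2 -11.6] max [-58.3  12.4] mean [-66.1   0.6]
scene z med 144.7
orange 16 min [-101.4  125.2] max [-89.6 140.4] mean [-95.6 133.8]
scene z med 170.1
knob 54 min [-63.1 -24.8] max [-37.5   5. ] mean [-50.4  -8.8]
```

arm_command --deltas '[{"dx": 0.002,"dy": 0.0005,"dz": 0,"yaw": 0,"jaw": 0},{"dx": 0.003,"dy": 0.0008,"dz": 0,"yaw": 0,"jaw": 0.36},{"dx": 0.003,"dy": 0.0008,"dz": 0,"yaw": 0,"jaw": 0.36},{"dx": 0.003,"dy": 0.0008,"dz": 0,"yaw": 0,"jaw": 0.36},{"dx": 0.003,"dy": 0.0008,"dz": 0,"yaw": 0,"jaw": 0.36}]'

```text
clock: 5.9
eef_pos: [439.5, -35.8, 133.0]
tool_rot: [-3.14, -0.001, 1.827]
force: [-0.8, -0.7, 0.7]
width: 30.8
gripper_force: 0.0
```

arm_command --deltas '[{"dx": 0,"dy": 0,"dz": 0.015,"yaw": 0,"jaw": 0.36},{"dx": 0,"dy": 0,"dz": 0.03,"yaw": 0,"jaw": 0.36},{"dx": 0,"dy": 0,"dz": 0.06,"yaw": 0,"jaw": 0.36},{"dx": 0,"dy": 0,"dz": 0.1,"yaw": 0,"jaw": 0.45},{"dx": 0,"dy": 0,"dz": 0.13,"yaw": 0,"jaw": 0.45},{"dx": 0.03,"dy": 0.008,"dz": 0.13,"yaw": 0,"jaw": 0.45},{"dx": 0.06,"dy": 0.016,"dz": 0.13,"yaw": 0,"jaw": 0.45},{"dx": 0.09,"dy": 0.024,"dz": 0.13,"yaw": 0,"jaw": 0.45},{"dx": 0.12,"dy": 0.032,"dz": 0.13,"yaw": 0,"jaw": 0.45},{"dx": 0.145,"dy": 0.038,"dz": 0.13,"yaw": 0,"jaw": 0.45},{"dx": 0.155,"dy": 0.041,"dz": 0.13,"yaw": 0,"jaw": 0.45},{"dx": 0.155,"dy": 0.041,"dz": 0.13,"yaw": 0,"jaw": 0.45},{"dx": 0.155,"dy": 0.041,"dz": 0.13,"yaw": 0,"jaw": 0.45}]'

```text
clock: 7.2
eef_pos: [594.2, 4.7, 262.9]
tool_rot: [-3.139, -0.0, 1.827]
force: [0.2, -0.5, -0.7]
width: 38.3
gripper_force: 0.0
```

```bash
python3 - <<'E'
from h import *
im,d,K,T=snap("top"); im2,_,_,_=snap("scene")
s=read_state();print(s["clock"],s["eef_pos"],s["force"])
cv2.imwrite("pics/t2.png",np.hstack([cv2.resize(im[160:320,230:420,::-1],(400,337)),cv2.resize(im2[180:340,240:430,::-1],(400,337))]))
E
```

```text
7.3 [594.29469378   4.4049938  263.33020417] [-0.2611365   0.90052523  0.11442527]
```

View pics/t2.png

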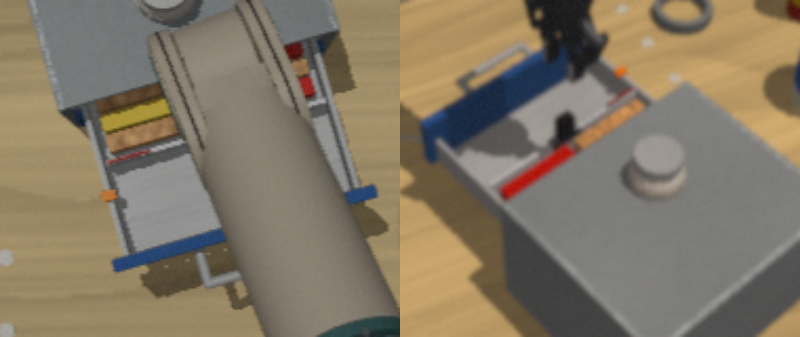

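The drawer is still out, and the open fingers are above the knob (knob at (565,128) in the right half). I'm descending and gripping.

arm_command --deltas '[{"dx": 0,"dy": 0,"dz": -0.03,"yaw": 0,"jaw": 0.45},{"dx": 0,"dy": 0,"dz": -0.055,"yaw": 0,"jaw": 0.45},{"dx": 0,"dy": 0,"dz": -0.07,"yaw": 0,"jaw": 0.45},{"dx": 0,"dy": 0,"dz": -0.082,"yaw": 0,"jaw": 0.45},{"dx": 0,"dy": 0,"dz": -0.094,"yaw": 0,"jaw": 0.45},{"dx": 0,"dy": 0,"dz": -0.106,"yaw": 0,"jaw": 0.45},{"dx": 0,"dy": 0,"dz": -0.116,"yaw": 0,"jaw": 0.45},{"dx": 0,"dy": 0,"dz": -0.116,"yaw": 0,"jaw": 0.45},{"dx": 0,"dy": 0,"dz": -0.116,"yaw": 0,"jaw": 0.45}]'

```text
clock: 8.2
eef_pos: [595.8, 5.1, 147.3]
tool_rot: [3.141, -0.0, 1.826]
force: [-0.3, 0.6, 0.3]
width: 38.1
gripper_force: 0.0
```

arm_command --deltas '[{"dx": 0,"dy": 0,"dz": 0,"yaw": 0,"jaw": 0},{"dx": 0,"dy": 0,"dz": 0,"yaw": 0,"jaw": 0},{"dx": 0,"dy": 0,"dz": 0,"yaw": 0,"jaw": 0},{"dx": 0,"dy": 0,"dz": 0,"yaw": 0,"jaw": 0},{"dx": 0,"dy": 0,"dz": 0,"yaw": 0,"jaw": 0}]'

```text
clock: 8.7
eef_pos: [596.7, 5.2, 148.1]
tool_rot: [3.139, 0.0, 1.826]
force: [2.2, 1.5, 3.5]
width: 15.0
gripper_force: 60.9
```

arm_command --deltas '[{"dx": -0.004,"dy": -0.001,"dz": 0,"yaw": 0,"jaw": 0},{"dx": -0.009,"dy": -0.0023,"dz": 0,"yaw": 0,"jaw": 0},{"dx": -0.014,"dy": -0.0036,"dz": 0,"yaw": 0,"jaw": 0},{"dx": -0.019,"dy": -0.0049,"dz": 0,"yaw": 0,"jaw": 0},{"dx": -0.024,"dy": -0.0062,"dz": 0,"yaw": 0,"jaw": 0},{"dx": -0.029,"dy": -0.0075,"dz": 0,"yaw": 0,"jaw": 0},{"dx": -0.033,"dy": -0.0086,"dz": 0,"yaw": 0,"jaw": 0},{"dx": -0.0363,"dy": -0.0095,"dz": 0,"yaw": 0,"jaw": 0},{"dx": -0.0363,"dy": -0.0095,"dz": 0,"yaw": 0,"jaw": 0},{"dx": -0.0363,"dy": -0.0095,"dz": 0,"yaw": 0,"jaw": 0},{"dx": -0.0363,"dy": -0.0095,"dz": 0,"yaw": 0,"jaw": 0},{"dx": -0.0363,"dy": -0.0095,"dz": 0,"yaw": 0,"jaw": 0}]'

```text
clock: 9.9
eef_pos: [562.4, -3.6, 148.1]
tool_rot: [3.135, -0.0, 1.826]
force: [8.0, 1.7, -0.1]
width: 15.1
gripper_force: 60.4
```

```bash
python3 - <<'E'
from h import *
im,d,K,T=snap("top"); im2,_,_,_=snap("scene")
cv2.imwrite("pics/t3.png",np.hstack([cv2.resize(im[160:320,230:420,::-1],(400,337)),cv2.resize(im2[180:340,240:430,::-1],(400,337))]))
E
python3 meas.py
```

```text
top z med 145.5
orange 29 min [-105.8  128.7] max [-95.1 142.6] mean [-100.5  135.7]
top z med 145.4
red 22 min [-101.4   80.1] max [-99.1 126.4] mean [-100.3  103.3]
scene z med 144.8
orange 16 min [-101.4  125.2] max [-89.6 140.4] mean [-95.6 133.8]
scene z med 172.2
knob 48 min [-110.   -22.7] max [-63.9   1.7] mean [-86.1  -9.8]
```

View pics/t3.png

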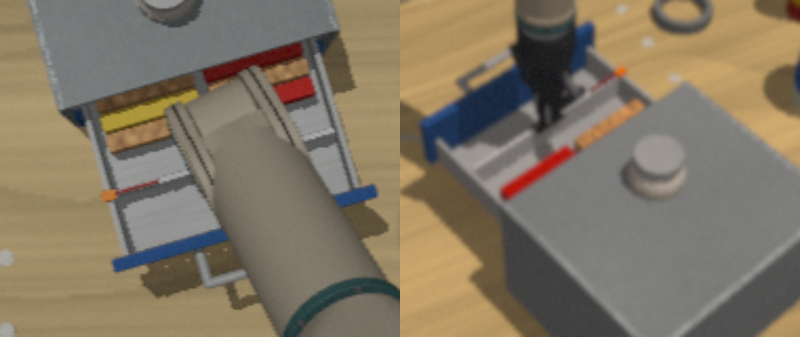

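The pointer is level with the clip at (110,195): local x is −100.3 for the pointer and −100.5 for the clip. The drawer is still out and the knob is held with 60 N, so I'm handing in.

```bash
python3 -c "
from cell import *
print(finish_job())"
```

```text
the job is handed in; nothing more can be done
None
```

I handed the job in with the drawer out at its stop and the follower held by its knob, its red pointer within about 0.2 mm of the orange clip's middle by the last top-camera measurement; the hand-in returned no verdict.

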